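# Engage the mixer drive under the bottle

## Task

Engage the bench mixer's drive for the station where the blue-capped bottle stands. With the fingertips, push the selector lever out of its park slot, along the cross channel of the gate and fully home into the corner slot that lies at the same corner of the gate as the bottle does of the station tray. Only push the lever, never pinch it from two sides; do not shift it into a wrong corner slot on the way, leave the bottle and everything else standing where it is, and finish with the hand clear.

Things in the scene. Friction and masses are not known exactly. Their poses are not given: they have to be found in the camera images.
- mixer: White bench mixer, fixed to the table. Origin on the table, under the centre of the shift gate. Its +x ('far') runs from the gearbox to the station tray, +y is 'left', z up. Gearbox 165 x 175 mm, top at z = 124 mm, with the gate plate on it; beyond it the lower station tray.
- gate (a point): Centre of the gate, on top (z = 130 mm) of an aluminium plate 110 mm square; axes as the mixer. An H with an extra leg: cross channel along y through the centre; from both its ends (y = +-26 mm) a slot runs far (+x) and one near (-x): the four corner slots. From its middle (y = 0) only a near slot runs: the park slot. Slots 14 mm wide, opening ends at x, y = +-33 mm; lever stem 10 mm thick.
- tray (a point): Centre of the station tray's floor: 175 mm beyond the gate's centre along the mixer's x, at z = 30 mm; axes as the mixer. Tray 190 mm square, walls to z = 55 mm, divided 2 x 2; station centres at x = +-46, y = +-46 mm from here. The far-left station belongs to the far-left corner slot, and so on.
- grip (a point): Centre of the lever's grip, a black block 36 x 36 mm, 30 mm tall plus 2 mm cap, square to the mixer; it leans with the stem. The stem pivots both ways about a point 100 mm below the gate's centre; the grip is 155 mm from the pivot (z = 185 mm upright). Home in a corner slot it is about 41 mm far or near and 41 mm left or right of the gate's centre, its lowest corner about 19 mm above the plate.
- tilt_fore (a joint): Lean of the lever along the mixer's x, rad: 0 upright (in the cross channel), positive leans to far (+x), negative to near. Stops in the slots at about +-0.28; starts between -0.25 and -0.17, in the park slot. Stiff by friction: about 1.5 N at the grip moves it, it stays where it is left.
- tilt_side (a joint): Lean of the lever along the mixer's y, rad: 0 in the middle, positive leans to left (+y). Stops at the ends of the cross channel at about +-0.28. Same friction.
- grip_near: The near (-x) side face of the lever's grip, a plate 4 x 36 x 30 mm; origin at its centre, 16 mm from the grip's centre.
- grip_far: The far (+x) side face of the grip, like grip_near.
- grip_left: The left (+y) side face of the grip, a plate 30 x 4 x 30 mm; origin at its centre, 16 mm from the grip's centre.
- grip_right: The right (-y) side face of the grip, like grip_left.
- bottle: Clear glass bottle with blue cap, 56 mm across, 100 mm tall, upright in one of the four tray stations (its top is 130 mm above the table). Origin at the centre of its underside.
- beaker: Glass beaker, 64 mm across, 85 mm tall, on the table left of the mixer's gearbox; origin under its centre. Leave it.
- spatula: Spatula 170 mm long, lying on the table right of the gearbox. Leave it.
- washbottle: White plastic wash bottle, 60 mm across, 178 mm tall with its thin spout, right of the mixer; origin under its centre. Leave it.
- reagent0: Large glass bottle with blue cap, 84 mm across, 180 mm tall, standing far to the left. Leave it.
- reagent1: A second large bottle like reagent0. Leave it.
- plug0: Black rubber blanking plug, 60 mm across, 28 mm tall with a 24 mm stub, in one of the stations without the bottle. Leave it.
- plug1: Black rubber blanking plug, 60 mm across, 28 mm tall with a 24 mm stub, in one of the stations without the bottle. Leave it.
- plug2: Black rubber blanking plug, 60 mm across, 28 mm tall with a 24 mm stub, in one of the stations without the bottle. Leave it.

How it is judged:
On the way, in this order (a step that is already met when the one before it is completed fails the run):
1. the lever has left the park slot for the cross channel (value of joint tilt_fore between -0.09 and 0.12 rad), for 0.05 s.
2. the lever has reached the end of the cross channel on the bottle's side (((value of joint tilt_side above 0.19 rad and y of bottle in the frame of mixer above 0 m) or (value of joint tilt_side below -0.19 rad and y of bottle in the frame of mixer below 0 m))), for 0.1 s.
At the end, for the whole second after the job is handed in: The lever stands in the corner slot matching the bottle's station, leaning at least 0.215 rad (of about 0.28) both ways; the bottle is upright, and it and all loose things are within 25 mm of where they began (((value of joint each of tilt_fore, tilt_side above 0.215 rad and x of bottle in the frame of mixer above 0.175 m and y of bottle in the frame of mixer above 0 m) or (value of joint tilt_fore above 0.215 rad and value of joint tilt_side below -0.215 rad and x of bottle in the frame of mixer above 0.175 m and y of bottle in the frame of mixer below 0 m) or (value of joint tilt_fore below -0.215 rad and value of joint tilt_side above 0.215 rad and x of bottle in the frame of mixer below 0.175 m and y of bottle in the frame of mixer above 0 m) or (value of joint each of tilt_fore, tilt_side below -0.215 rad and x of bottle in the frame of mixer below 0.175 m and y of bottle in the frame of mixer below 0 m)) and angle between bottle's own z axis and vertical below 0.15 rad and distance of each of bottle, plug0, plug1, plug2, beaker, spatula, washbottle, reagent0, reagent1 from where it was at the start of the episode below 0.025 m); the robot touches nothing.
It fails at once if the lever's grip is pinched: fingers press on two opposite sides of it at once ((contact force between the fingers and grip_near above 0.7 N and contact force between the fingers and grip_far above 0.7 N) or (contact force between the fingers and grip_left above 0.7 N and contact force between the fingers and grip_right above 0.7 N)).
It fails at once if the lever is shifted into a corner slot that is not the bottle's ((value of joint each of tilt_fore, tilt_side above 0.15 rad and not (x of bottle in the frame of mixer above 0.175 m and y of bottle in the frame of mixer above 0 m)) or (value of joint tilt_fore above 0.15 rad and value of joint tilt_side below -0.15 rad and not (x of bottle in the frame of mixer above 0.175 m and y of bottle in the frame of mixer below 0 m)) or (value of joint tilt_fore below -0.15 rad and value of joint tilt_side above 0.15 rad and not (x of bottle in the frame of mixer below 0.175 m and y of bottle in the frame of mixer above 0 m)) or (value of joint each of tilt_fore, tilt_side below -0.15 rad and not (x of bottle in the frame of mixer below 0.175 m and y of bottle in the frame of mixer below 0 m))).
It fails at once if the bottle, a plug or a bystander is shifted by more than 25 mm, lifted or tipped over (distance of any of bottle, plug0, plug1, plug2, beaker, spatula, washbottle, reagent0, reagent1 from where it was at the start of the episode above 0.025 m or angle between any of bottle, plug0, plug1, plug2, beaker, washbottle, reagent0, reagent1's own z axis and vertical above 0.4 rad).
It also fails if it takes over 40 s, if anything falls off the work surface, if the arm or the gripper's body presses on something with over 40 N, if the wrist force passes 120 N, or if a joint passes its speed limit or range.

## Robot

A 6-joint arm with a two-finger parallel gripper is mounted at the origin on the work surface. World frame = base frame: x ahead of the robot, y to its left, z up, the work surface at z = 0. Lengths are in m, angles in rad, forces in N, time in s.
With the tool pointing down it reaches from about 0.375 to 0.9 m from the base axis. Payload 3.1 kg.
Tool frame: the origin (TCP) lies midway between the tips of the shut fingers; the grasp point (between the pads) lies manip.grip_depth behind it (manip.grip_depth is the distance from the TCP to the grasp point, in m); z points along the fingers, y is the direction in which the jaws open and shut (so a half turn about z gives the same grasp; the last joint's range is limited). The gripper opens to 85 mm and grips with 20 to 120 N. Pads are 22 mm wide; open, the fingers measure 114 mm over their backs; the gripper's body (76 mm by 85 mm) begins 54 mm behind the grasp point. The pads swing forward as they close: fully open they stand 13 mm farther back than shut.
Start: joints at [1.157, 0.527, 1.433, -0, 1.181, -0.178], TCP at [0.145, 0.608, 0.231] pointing down, gripper open.
Joint ranges: [-3.08, 3.08], [-0.75, 2.2], [0.22, 2.44], [-1.43, 4.57], [0, 2.65], [-2.85, 2.85]. Speed limits (rad/s): [2.79, 2.79, 3.14, 3.14, 3.14, 3.14].

## Interface

Orientations are given as a unit quaternion [x, y, z, w].
In Python, from station import manip, vision gives the robot as it stands.
- The arm moves only by the shell command python3 -m crank 'ROWS' [FORCE]. ROWS is JSON, a list of rows, each an object with "grip": the closure, from 0 (fully open) to 1 (shut); "offset": the shift along the tool's x, y, z in mm, a list of three; "angular": the turn, a rotation vector about the tool's x, y, z in degrees, a list of three. A call has 1 to 10 rows; each row is the pose to reach, as a shift and turn from the pose commanded when the call began, along the tool's axes at that moment; what a row does not reach only later rows make up. A row lasts 1/10 s, in which the tool goes at most 50 mm and 8.59 degrees, less where a joint would pass 70% of its speed; a pose out of reach is approached as far as the arm can. A call with a gripper value outside its range is refused whole. The fingers move at their own pace and stop on an object; FORCE is the grip in N (left out, the last holds). Time passes only in rows, so rows that repeat a pose let the fingers close. It gives the time, the measured TCP pose, the force and the opening at its end, in the units of the state.
- manip.sense(): the state, without advancing time (a new reading comes with each control period).
- vision.snapshot(name): name is "side" or "top"; returns a dict with "pixels" (420x560x3 uint8, red, green, blue), "intrinsics" (3x3 intrinsics, pixels), "R" (3x3) and "t" (3): a world point X has camera coordinates R X + t. Camera axes: x right, y down, z forward; pixel columns grow to the right and rows downward; lengths in m; the calibration is good to about 2 mm. A picture is of the moment at which its call begins. There is no depth.
- manip.sign_off(): hands the job in, once; it reports no verdict.
The state is a dict: "t": time; "q": joint angles; "qd": joint speeds; "tau": joint torques, N m; "tcp_pos": TCP position; "tool_rot": TCP orientation; "force": force on the tool from outside, world axes, zero at the start; "ft_torque": the same for the moment, N m; "finger_gap": opening from 0.0 (shut) to 1.0 (fully open).
Only numpy, scipy, OpenCV 4.12 (cv2) and the standard library are available. Lean on these libraries where they do the work, as an engineer would, in place of code of your own. Each camera call takes 0.05 s, during which the arm holds its last target.

## Working session

There is one attempt and no reset: what is moved stays moved. The work goes in short steps, Python scripts to look and compute and a shell command to move; the robot and the scene stay as the last step left them, time stands still between calls to the robot, and variables do not carry over. Pictures are saved under pics/ and viewed, and the job is handed in when it is done.

```bash
mkdir -p pics; ls
python3 - <<'E'
from station import manip, vision
import cv2, numpy as np
s=manip.sense();print({k:np.round(v,4).tolist() for k,v in s.items()}, manip.grip_depth)
for n in("side","top"):
    p=vision.snapshot(n);cv2.imwrite(f"pics/{n}0.png",p["pixels"][:,:,::-1]);print(n,p["intrinsics"],p["R"],p["t"])
    np.savez(f"{n}_cal.npz",K=p["intrinsics"],R=p["R"],t=p["t"])
E
```

```text
pics
{'t': 0.0, 'q': [1.1575, 0.5285, 1.4339, 0.0, 1.1814, -0.1785], 'qd': [0.001, 0.0001, -0.0014, -0.0008, -0.0008, 0.0014], 'tau': [-0.0021, -44.2353, -17.8028, -0.0004, 0.0087, 0.0], 'tcp_pos': [0.1451, 0.6072, 0.2303], 'tool_rot': [0.1171, 0.9931, -0.001, -0.0003], 'force': [-0.4226, 0.1552, -0.1349], 'ft_torque': [0.0017, 0.0029, 0.0113], 'finger_gap': 0.9979} 0.0187
side [[396.962549     0.         281.12649859]
 [  0.         396.962549   207.80791348]
 [  0.           0.           1.        ]] [[ 0.75554142 -0.65476866 -0.02086076]
 [-0.36911575 -0.39918534 -0.83928817]
 [ 0.54121228  0.641817   -0.54328648]] [-0.36945877  0.35559137  0.58439514]
top [[399.30323051   0.         276.39624443]
 [  0.         399.30323051 210.78660195]
 [  0.           0.           1.        ]] [[-0.00992857 -0.9991836  -0.03916054]
 [-0.99244807  0.01463487 -0.12178937]
 [ 0.12226305  0.03765561 -0.99178314]] [0.13160927 0.5733546  1.00144216]
```

View pics/side0.png

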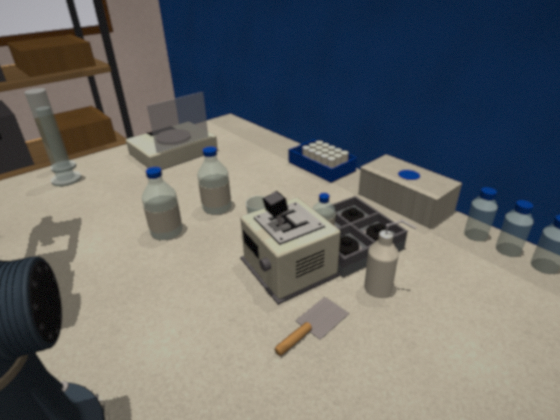

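View pics/top0.png

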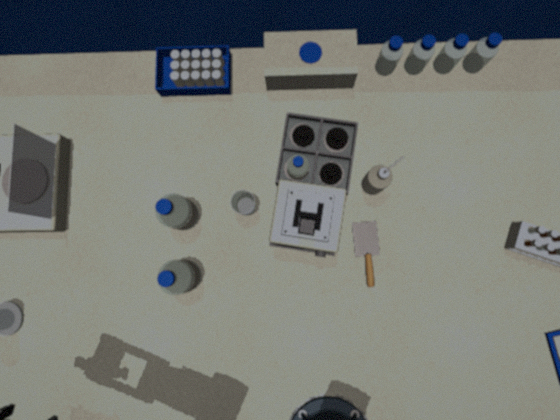

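The bottle (cap ≈ (297,161) in the top view) is in the near-left station, so the target is the near-left corner slot. I'll enlarge it to measure.

Run:
```python
import cv2
a=cv2.imread("pics/top0.png")[100:265,245:425];cv2.imwrite("pics/topc.png",cv2.resize(a,None,fx=4.4,fy=3.6,interpolation=cv2.INTER_CUBIC) if 0 else cv2.resize(a,None,fx=3.6,fy=3.6,interpolation=cv2.INTER_CUBIC))
a=cv2.imread("pics/side0.png")[175:300,230:430];cv2.imwrite("pics/sidec.png",cv2.resize(a,None,fx=4,fy=4,interpolation=cv2.INTER_CUBIC))
```

```text
(no output)
```

View pics/topc.png

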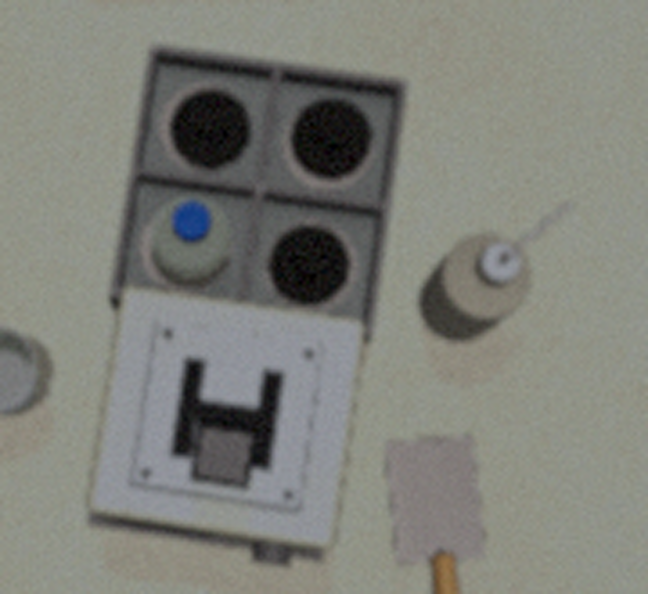

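View pics/sidec.png

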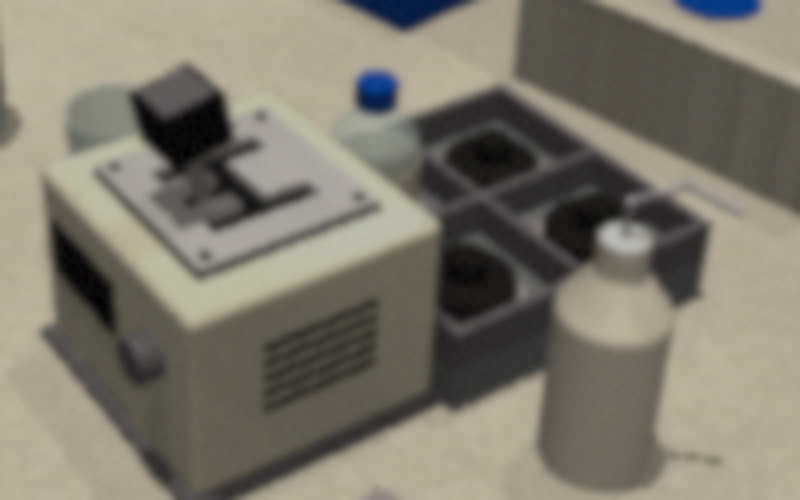

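```bash
cat > h.py <<'E'
import numpy as np
def cal(n):
    c=np.load(f"{n}_cal.npz");return c["K"],c["R"],c["t"]
def ray(n,u,v,z):
    K,R,t=cal(n);d=R.T@np.linalg.solve(K,[u,v,1]);c=-R.T@t
    return c+d*(z-c[2])/d[2]
def proj(n,X):
    K,R,t=cal(n);p=K@(R@np.asarray(X)+t);return p[:2]/p[2]
def top(u,v,z,s=3.6,ou=245,ov=100,n="top"): return ray(n,ou+(u+.5)/s-.5,ov+(v+.5)/s-.5,z)
E
python3 - <<'E'
from h import *
for nm,L in (("corn",[(155,318),(322,347),(298,510),(132,484)]),("screw",[(168,333),(309,354),(289,495),(146,472)])):
    P=np.array([top(*p,.13) for p in L]);c=P.mean(0)
    fx=(P[0]+P[1]-P[2]-P[3]);ly=(P[0]+P[3]-P[1]-P[2])
    print(nm,P.round(4)[:,:2].tolist(),c.round(4),np.degrees(np.arctan2(fx[1],fx[0])),np.degrees(np.arctan2(-ly[0],ly[1])),np.linalg.norm(fx)/2,np.linalg.norm(ly)/2)
S=[(263,116),(376,206),(205,272),(97,170)]
P=np.array([top(*p,.13,4,230,175,"side") for p in S]);print(P.round(4)[:,:2].tolist(),P.mean(0))
g=top(222,456,.1985);print("griptop",g)
print("bottle cap",top(192,220,.13))
E
```

```text
corn [[0.6179, 0.0935], [0.5967, -0.0159], [0.49, 0.0025], [0.5082, 0.11]] [0.5532 0.0475 0.13  ] -9.162677720641025 -10.29692826844478 0.10962932013604314 0.11026266895147156
screw [[0.6077, 0.0851], [0.5922, -0.0073], [0.4998, 0.0081], [0.5159, 0.1008]] [0.5539 0.0467 0.13  ] -9.574489795995342 -9.709758377454431 0.09341005461328729 0.09388398070497468
[[0.6054, 0.0812], [0.5894, -0.0221], [0.4882, -0.0043], [0.5035, 0.1018]] [0.5466255  0.03915852 0.13      ]
griptop [0.52007104 0.0535367  0.1985    ]
bottle cap [0.68381241 0.0679835  0.13      ]
```

Near-left is confirmed: the bottle cap is at mixer x ≈ 0.13, y ≈ +0.04. The gate centre is about (0.5535, 0.047) with yaw about -9.7°, and both the plate (110 mm) and the lean (-0.2) match the given sizes. First I'll shut the gripper and align the tool with the mixer.

```bash
cat >> h.py <<'E'
G=np.array([.5535,.047]);Y=np.radians(-9.7)
ex=np.array([np.cos(Y),np.sin(Y)]);ey=np.array([-np.sin(Y),np.cos(Y)])
def mix(p): d=np.asarray(p)[:2]-G;return np.round([1000*d@ex,1000*d@ey,1000*p[2]],1)
def w(x,y,z): return np.r_[G+ex*x/1000+ey*y/1000,z/1000]
def st():
    from station import manip
    s=manip.sense();from scipy.spatial.transform import Rotation as Ro
    M=Ro.from_quat(s["tool_rot"]).as_matrix()
    print("t",round(s["t"],2),"mix",mix(s["tcp_pos"]),"toolyaw",np.degrees(np.arctan2(-M[0,1],M[1,1])).round(2),"tz",M[:,2].round(4),"F mix",[round(float(s["force"][:2]@e),2) for e in(ex,ey)],s["force"][2].round(2),"gap",round(s["finger_gap"],3))
E
python3 -m crank '[{"grip":1,"offset":[0,0,-20],"angular":[0,0,-3.7]},{"grip":1,"offset":[0,0,-20],"angular":[0,0,-3.7]},{"grip":1,"offset":[0,0,-20],"angular":[0,0,-3.7]}]' 20
python3 - <<'E'
from h import *
st()
for n,P in(("side",[(55,55),(55,-55),(-55,-55),(-55,55)]),):
    for p in P: print(p,(proj(n,w(*p,130))-[230,175])*4)
E
```

```text
t: 0.4
tcp_pos: [0.1453, 0.6078, 0.2512]
tool_rot: [0.086, 0.996, 0.0, 0.0]
force: [-0.7, 0.3, -0.2]
finger_gap: 0.517
t 0.4 mix [-496.8  484.1  251.2] toolyaw -9.82 tz [ 1.e-04  3.e-04 -1.e+00] F mix [-0.74, 0.17] -0.16 gap 0.517
(55, 55) [263.66277609  99.78429091]
(55, -55) [378.77240417 192.98615466]
(-55, -55) [197.82095495 263.076798  ]
(-55, 55) [ 93.20306052 158.31405493]
```

```bash
python3 -m crank '[{"grip":1,"offset":[-33,-37,0],"angular":[0,0,0]},{"grip":1,"offset":[-66,-74,0],"angular":[0,0,0]},{"grip":1,"offset":[-99,-111,0],"angular":[0,0,0]},{"grip":1,"offset":[-132,-148,0],"angular":[0,0,0]},{"grip":1,"offset":[-165,-185,0],"angular":[0,0,0]},{"grip":1,"offset":[-198,-222,0],"angular":[0,0,0]},{"grip":1,"offset":[-231,-259,0],"angular":[0,0,0]},{"grip":1,"offset":[-264,-296,0],"angular":[0,0,0]},{"grip":1,"offset":[-297,-333,0],"angular":[0,0,0]},{"grip":1,"offset":[-330,-370,0],"angular":[0,0,0]}]'
python3 -c "
from h import *
st()"
```

```text
t: 1.4
tcp_pos: [0.4081, 0.1853, 0.2507]
tool_rot: [0.086, 0.996, -0.0, -0.001]
force: [1.2, 0.7, -0.2]
finger_gap: 0.003
t 1.4 mix [-166.7  111.9  250.7] toolyaw -9.82 tz [-0.0011 -0.     -1.    ] F mix [1.08, 0.88] -0.21 gap 0.003
```

```bash
python3 -m crank '[{"grip":1,"offset":[-30,-38,0],"angular":[0,0,0]},{"grip":1,"offset":[-60,-76,0],"angular":[0,0,0]},{"grip":1,"offset":[-87,-112,0],"angular":[0,0,0]},{"grip":1,"offset":[-87,-112,40],"angular":[0,0,0]},{"grip":1,"offset":[-87,-112,80],"angular":[0,0,0]},{"grip":1,"offset":[-87,-112,86],"angular":[0,0,0]},{"grip":1,"offset":[-87,-112,86],"angular":[0,0,0]}]'
python3 - <<'E'
from h import *
st()
from station import vision
import cv2
for n,b,s in(("top",(100,265,245,425),3.6),("side",(150,300,230,430),4)):
    a=vision.snapshot(n)["pixels"][:,:,::-1][b[0]:b[1],b[2]:b[3]]
    cv2.imwrite(f"pics/{n}1.png",cv2.resize(a,None,fx=s,fy=s,interpolation=cv2.INTER_CUBIC))
E
```

```text
t: 2.1
tcp_pos: [0.4734, 0.0623, 0.1641]
tool_rot: [0.085, 0.996, 0.0, -0.002]
force: [0.4, -0.1, 0.7]
finger_gap: -0.006
t 2.1 mix [-81.5   1.6 164.1] toolyaw -9.78 tz [-4.3e-03  4.0e-04 -1.0e+00] F mix [0.41, -0.05] 0.66 gap -0.006
```

View pics/top1.png

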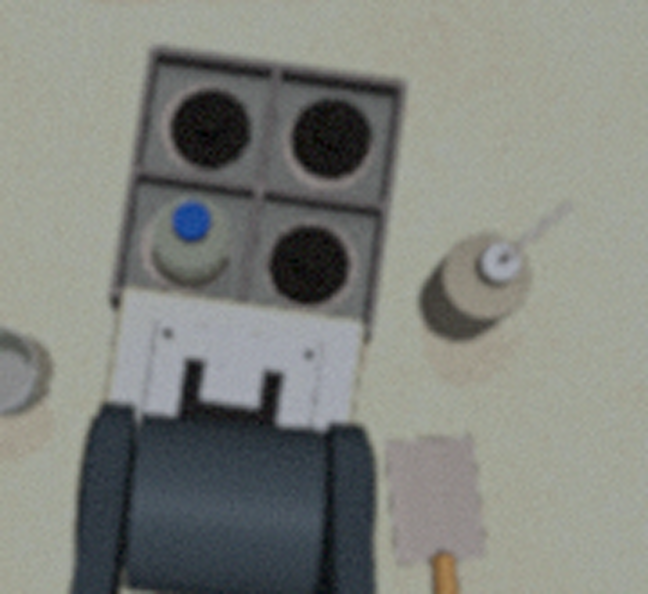

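View pics/side1.png

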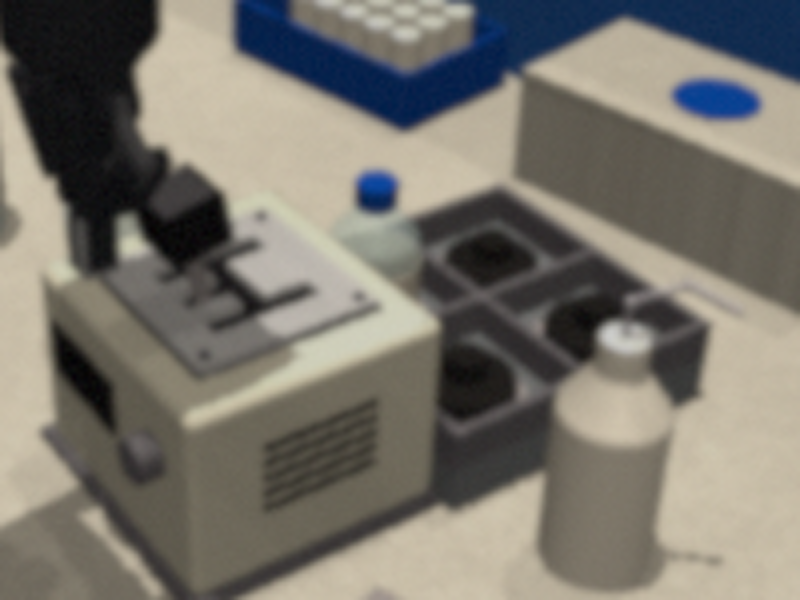

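The side view shows the shut fingertips near (90,250), on the near side of the grip at about (190,210), with no contact yet. Now pushing far (+x).

```bash
python3 -m crank '[{"grip":1,"offset":[-10,-2,0],"angular":[0,0,0]},{"grip":1,"offset":[-20,-2,0],"angular":[0,0,0]},{"grip":1,"offset":[-28,-2,0],"angular":[0,0,0]},{"grip":1,"offset":[-35,-2,0],"angular":[0,0,0]},{"grip":1,"offset":[-42,-2,0],"angular":[0,0,0]},{"grip":1,"offset":[-42,-2,0],"angular":[0,0,0]}]'
python3 - <<'E'
from h import *
st()
from station import vision
import cv2
for n,b,s in(("side",(150,300,230,430),4),):
    a=vision.snapshot(n)["pixels"][:,:,::-1][b[0]:b[1],b[2]:b[3]]
    cv2.imwrite(f"pics/{n}2.png",cv2.resize(a,None,fx=s,fy=s,interpolation=cv2.INTER_CUBIC))
E
```

```text
t: 2.8
tcp_pos: [0.5174, 0.0528, 0.1654]
tool_rot: [0.085, 0.996, -0.0, 0.001]
force: [-0.0, 0.9, -0.3]
finger_gap: 0.001
t 2.8 mix [-36.5  -0.4 165.4] toolyaw -9.76 tz [ 2.2e-03 -3.0e-04 -1.0e+00] F mix [-0.2, 0.9] -0.3 gap 0.001
```

View pics/side2.png

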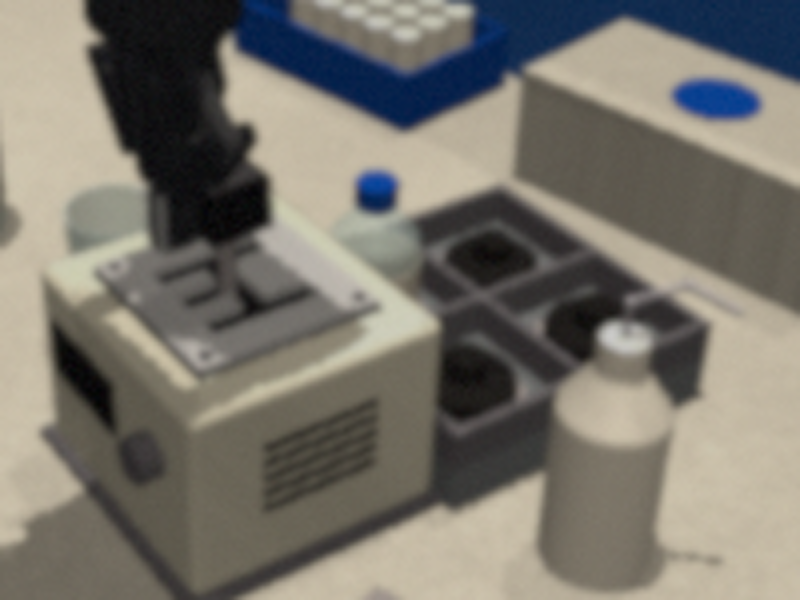

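The grip at about (235,205) moved with the fingers and is nearly upright, but the stem at (227,270) is just short of the cross channel. I'll continue in small steps until the force rises.

```bash
python3 -m crank '[{"grip":1,"offset":[-3,0,0],"angular":[0,0,0]},{"grip":1,"offset":[-3,0,0],"angular":[0,0,0]}]'; python3 -c "
from h import *
st()"; python3 -m crank '[{"grip":1,"offset":[-3,0,0],"angular":[0,0,0]},{"grip":1,"offset":[-3,0,0],"angular":[0,0,0]}]';python3 -c "
from h import *
st()"
```

```text
t: 3.05
tcp_pos: [0.5188, 0.0525, 0.1652]
tool_rot: [0.085, 0.996, -0.0, -0.0]
force: [0.5, -0.6, -0.2]
finger_gap: 0.001
t 3.05 mix [-35.1  -0.4 165.2] toolyaw -9.75 tz [-0. -0. -1.] F mix [0.55, -0.54] -0.16 gap 0.001
t: 3.25
tcp_pos: [0.5218, 0.052, 0.1653]
tool_rot: [0.085, 0.996, 0.0, -0.0]
force: [-0.7, -0.2, -0.2]
finger_gap: -0.002
t 3.25 mix [-32.1  -0.4 165.3] toolyaw -9.75 tz [-1.e-04  0.e+00 -1.e+00] F mix [-0.67, -0.36] -0.2 gap -0.002
```

```bash
for i in 1; do python3 -m crank '[{"grip":1,"offset":[-2,0,0],"angular":[0,0,0]},{"grip":1,"offset":[-2,0,0],"angular":[0,0,0]}]' >/dev/null; python3 -c "
from h import *
st()"; python3 -m crank '[{"grip":1,"offset":[-2,0,0],"angular":[0,0,0]},{"grip":1,"offset":[-2,0,0],"angular":[0,0,0]}]'>/dev/null;python3 - <<'E'
from h import *
st()
from station import vision
import cv2
for n,b,s in(("side",(180,255,240,340),8),):
    a=vision.snapshot(n)["pixels"][:,:,::-1][b[0]:b[1],b[2]:b[3]]
    cv2.imwrite(f"pics/{n}3.png",cv2.resize(a,None,fx=s,fy=s,interpolation=cv2.INTER_CUBIC))
E
done
```

```text
t 3.45 mix [-30.1  -0.4 165.3] toolyaw -9.75 tz [ 1.e-04 -0.e+00 -1.e+00] F mix [-1.03, -0.79] 0.15 gap -0.001
t 3.65 mix [-28.1  -0.4 165.3] toolyaw -9.76 tz [ 1.e-04 -0.e+00 -1.e+00] F mix [-1.46, -0.93] 0.94 gap -0.005
```

View pics/side3.png

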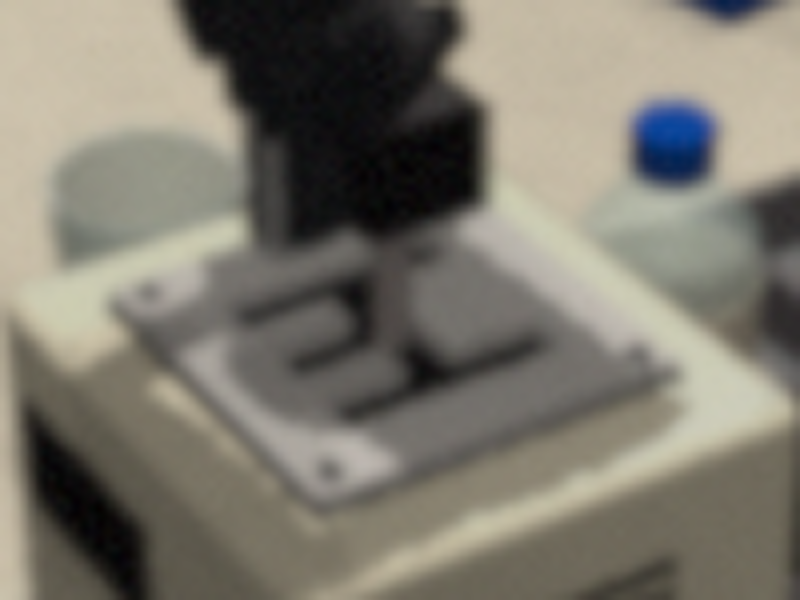

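The stem at (390,310) now stands in the cross channel. I'll make one more small step to feel the far wall.

```bash
python3 -m crank '[{"grip":1,"offset":[-1.5,0,0],"angular":[0,0,0]},{"grip":1,"offset":[-1.5,0,0],"angular":[0,0,0]}]' >/dev/null; python3 -c "
from h import *
st()";  python3 -m crank '[{"grip":1,"offset":[-1.5,0,0],"angular":[0,0,0]},{"grip":1,"offset":[-1.5,0,0],"angular":[0,0,0]}]' >/dev/null; python3 -c "
from h import *
st()"
```

```text
t 3.9 mix [-26.6  -0.4 165.3] toolyaw -9.76 tz [ 0. -0. -1.] F mix [-1.0, 0.25] 1.4 gap 0.001
t 4.1 mix [-26.2  -0.4 165.2] toolyaw -9.75 tz [-2.4e-03  3.0e-04 -1.0e+00] F mix [-4.29, -0.19] 3.0 gap 0.001
```

The stop is felt: 4.3 N with the lever at the far wall of the cross channel. Now I'll go around to the right side of the grip.

```bash
python3 -m crank '[{"grip":1,"offset":[28,0,0],"angular":[0,0,0]},{"grip":1,"offset":[28,-36,0],"angular":[0,0,0]},{"grip":1,"offset":[28,-68,0],"angular":[0,0,0]},{"grip":1,"offset":[0,-68,0],"angular":[0,0,0]},{"grip":1,"offset":[-28,-68,0],"angular":[0,0,0]},{"grip":1,"offset":[-28,-68,0],"angular":[0,0,0]}]' >/dev/null
python3 - <<'E'
from h import *
st()
from station import vision
import cv2
for n,b,s in(("side",(150,300,230,430),4),):
    a=vision.snapshot(n)["pixels"][:,:,::-1][b[0]:b[1],b[2]:b[3]]
    cv2.imwrite(f"pics/{n}4.png",cv2.resize(a,None,fx=s,fy=s,interpolation=cv2.INTER_CUBIC))
E
```

```text
t 4.7 mix [  8.8 -69.6 166.1] toolyaw -9.83 tz [ 0.0094 -0.0024 -1.    ] F mix [-0.55, 0.25] -0.25 gap -0.003
```

View pics/side4.png

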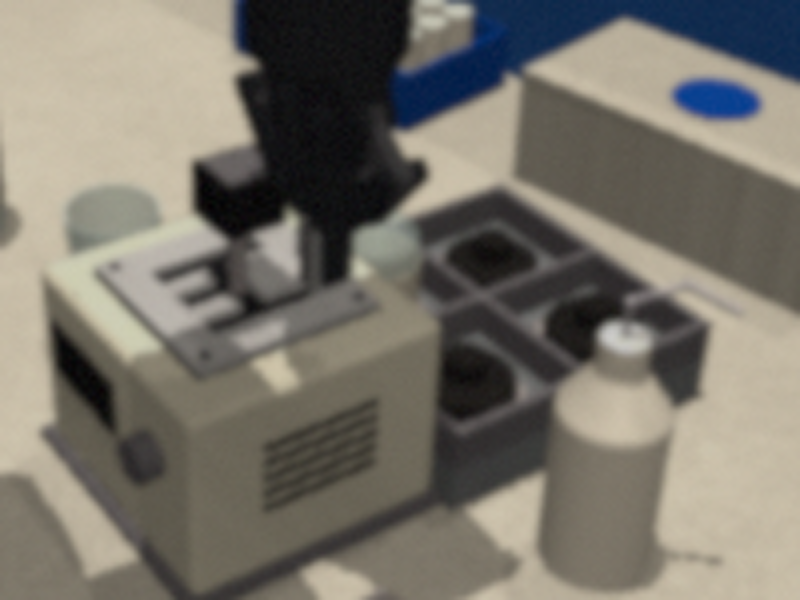

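The grip at (238,190) is upright with the fingers to its right. Raising 7 mm and pushing left (+y).

```bash
python3 -m crank '[{"grip":1,"offset":[0,0,-7],"angular":[0,0,0]},{"grip":1,"offset":[0,15,-7],"angular":[0,0,0]},{"grip":1,"offset":[0,25,-7],"angular":[0,0,0]},{"grip":1,"offset":[0,33,-7],"angular":[0,0,0]},{"grip":1,"offset":[0,40,-7],"angular":[0,0,0]},{"grip":1,"offset":[0,47,-7],"angular":[0,0,0]},{"grip":1,"offset":[0,54,-7],"angular":[0,0,0]},{"grip":1,"offset":[0,54,-7],"angular":[0,0,0]}]' >/dev/null
python3 - <<'E'
from h import *
st()
from station import vision
import cv2
for n,b,s in(("side",(150,300,230,430),4),):
    a=vision.snapshot(n)["pixels"][:,:,::-1][b[0]:b[1],b[2]:b[3]]
    cv2.imwrite(f"pics/{n}5.png",cv2.resize(a,None,fx=s,fy=s,interpolation=cv2.INTER_CUBIC))
E
```

```text
t 5.55 mix [  2.7 -13.3 172.3] toolyaw -9.71 tz [ 3.e-04  8.e-04 -1.e+00] F mix [-0.28, 0.12] -0.33 gap 0.001
```

View pics/side5.png

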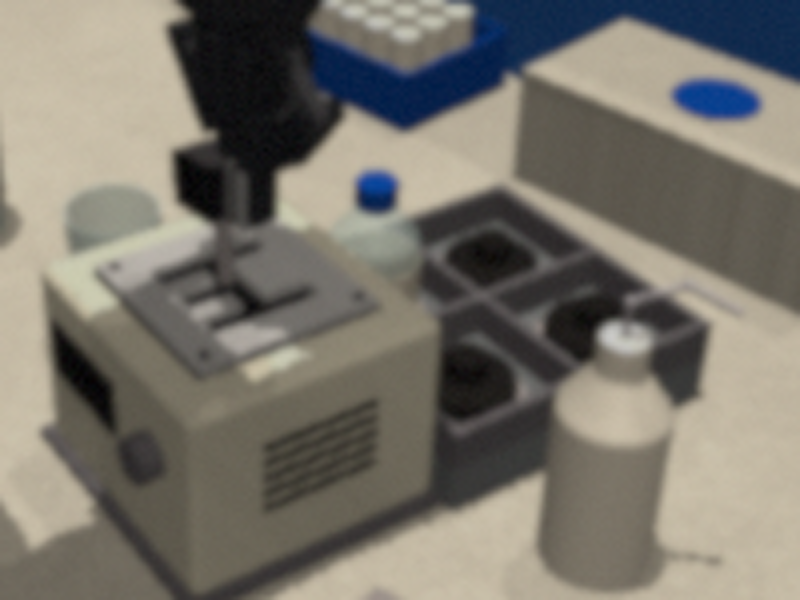

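The lever is following along the channel (stem now at about (228,262)). Continuing left.

```bash
python3 -m crank '[{"grip":1,"offset":[0,5,0],"angular":[0,0,0]},{"grip":1,"offset":[0,10,0],"angular":[0,0,0]},{"grip":1,"offset":[0,14,0],"angular":[0,0,0]},{"grip":1,"offset":[0,14,0],"angular":[0,0,0]}]' >/dev/null; python3 -c "
from h import *
st()";  python3 -m crank '[{"grip":1,"offset":[0,3,0],"angular":[0,0,0]},{"grip":1,"offset":[0,3,0],"angular":[0,0,0]}]' >/dev/null
python3 - <<'E'
from h import *
st()
from station import vision
import cv2
for n,b,s in(("side",(150,300,230,430),4),):
    a=vision.snapshot(n)["pixels"][:,:,::-1][b[0]:b[1],b[2]:b[3]]
    cv2.imwrite(f"pics/{n}6.png",cv2.resize(a,None,fx=s,fy=s,interpolation=cv2.INTER_CUBIC))
E
```

```text
t 6.0 mix [  2.7   0.2 172.2] toolyaw -9.73 tz [ 0.e+00  4.e-04 -1.e+00] F mix [0.45, -0.22] -0.48 gap -0.003
t 6.2 mix [  2.7   2.9 172.3] toolyaw -9.75 tz [ 0.e+00  2.e-04 -1.e+00] F mix [0.13, -0.68] -0.13 gap 0.002
```

View pics/side6.png

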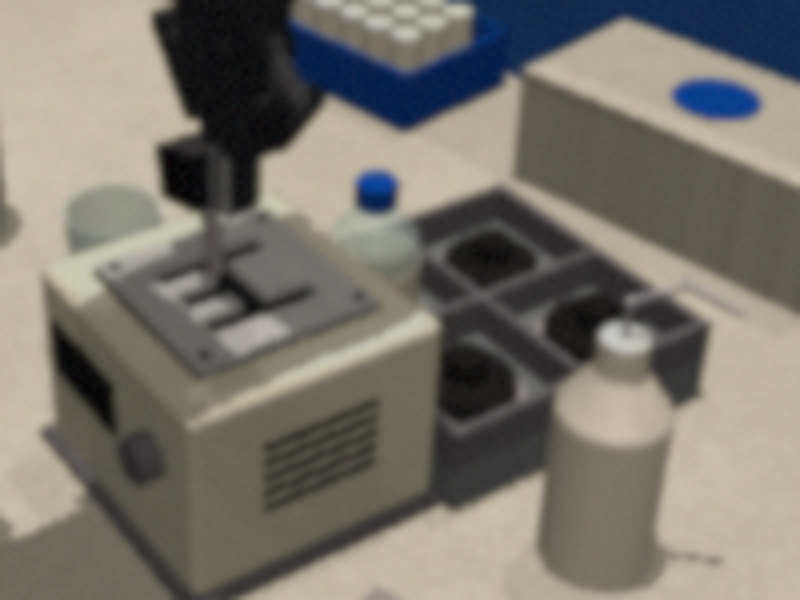

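```bash
python3 -m crank '[{"grip":1,"offset":[0,3,0],"angular":[0,0,0]},{"grip":1,"offset":[0,3,0],"angular":[0,0,0]}]' >/dev/null; python3 -c "
from h import *
st()";  python3 -m crank '[{"grip":1,"offset":[0,2,0],"angular":[0,0,0]},{"grip":1,"offset":[0,2,0],"angular":[0,0,0]}]' >/dev/null
python3 - <<'E'
from h import *
st()
E
python3 -m crank '[{"grip":1,"offset":[0,2,0],"angular":[0,0,0]},{"grip":1,"offset":[0,2,0],"angular":[0,0,0]}]' >/dev/null
python3 - <<'E'
from h import *
st()
from station import vision
import cv2
for n,b,s in(("side",(150,300,230,430),4),):
    a=vision.snapshot(n)["pixels"][:,:,::-1][b[0]:b[1],b[2]:b[3]]
    cv2.imwrite(f"pics/{n}7.png",cv2.resize(a,None,fx=s,fy=s,interpolation=cv2.INTER_CUBIC))
E
```

```text
t 6.45 mix [  2.8   5.8 172.3] toolyaw -9.75 tz [ 1.e-04  1.e-04 -1.e+00] F mix [0.94, -0.21] -0.25 gap -0.001
t 6.65 mix [  2.8   7.8 172.3] toolyaw -9.74 tz [ 1.e-04  0.e+00 -1.e+00] F mix [-0.15, -0.98] 0.05 gap 0.003
t 6.85 mix [  2.8   9.8 172.3] toolyaw -9.74 tz [ 1.e-04  0.e+00 -1.e+00] F mix [0.12, -1.96] -0.83 gap 0.003
```

View pics/side7.png

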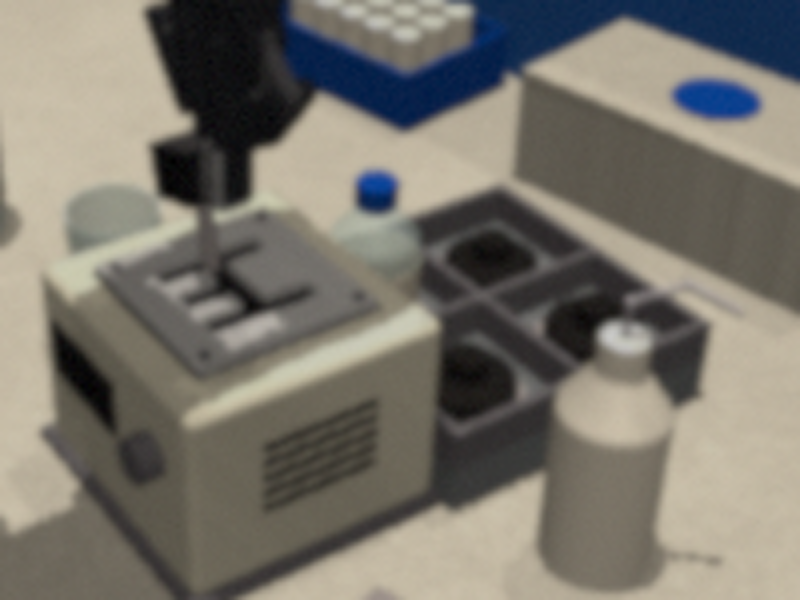

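```bash
python3 -m crank '[{"grip":1,"offset":[0,2,0],"angular":[0,0,0]},{"grip":1,"offset":[0,2,0],"angular":[0,0,0]}]' >/dev/null; python3 -c "
from h import *
st()";  python3 -m crank '[{"grip":1,"offset":[0,1.5,0],"angular":[0,0,0]},{"grip":1,"offset":[0,1.5,0],"angular":[0,0,0]}]' >/dev/null
python3 - <<'E'
from h import *
st()
E
```

```text
t 7.1 mix [  2.8  10.9 172.2] toolyaw -9.72 tz [-4.0e-04 -1.5e-03 -1.0e+00] F mix [0.56, -5.27] -1.31 gap -0.001
t 7.3 mix [  2.8  11.4 172.2] toolyaw -9.7 tz [-0.001  -0.0033 -1.    ] F mix [-0.11, -7.93] -0.95 gap 0.005
```

The side end stop is reached (7.9 N). Retreating and going around to the far side.

```bash
python3 -m crank '[{"grip":1,"offset":[0,-30,0],"angular":[0,0,0]},{"grip":1,"offset":[0,-55,0],"angular":[0,0,0]},{"grip":1,"offset":[-35,-55,0],"angular":[0,0,0]},{"grip":1,"offset":[-60,-50,0],"angular":[0,0,0]},{"grip":1,"offset":[-60,-20,0],"angular":[0,0,0]},{"grip":1,"offset":[-60,10,0],"angular":[0,0,0]},{"grip":1,"offset":[-60,26,0],"angular":[0,0,0]},{"grip":1,"offset":[-60,26,16],"angular":[0,0,0]},{"grip":1,"offset":[-60,26,16],"angular":[0,0,0]}]' >/dev/null
python3 - <<'E'
from h import *
st()
from station import vision
import cv2
for n,b,s in(("side",(150,300,230,430),4),("top",(100,265,245,425),3.6)):
    a=vision.snapshot(n)["pixels"][:,:,::-1][b[0]:b[1],b[2]:b[3]]
    cv2.imwrite(f"pics/{n}8.png",cv2.resize(a,None,fx=s,fy=s,interpolation=cv2.INTER_CUBIC))
E
```

```text
t 8.2 mix [ 61.1  39.9 154.7] toolyaw -9.68 tz [-3.9e-03  7.0e-04 -1.0e+00] F mix [-0.16, 0.7] -0.24 gap 0.005
```

View pics/side8.png

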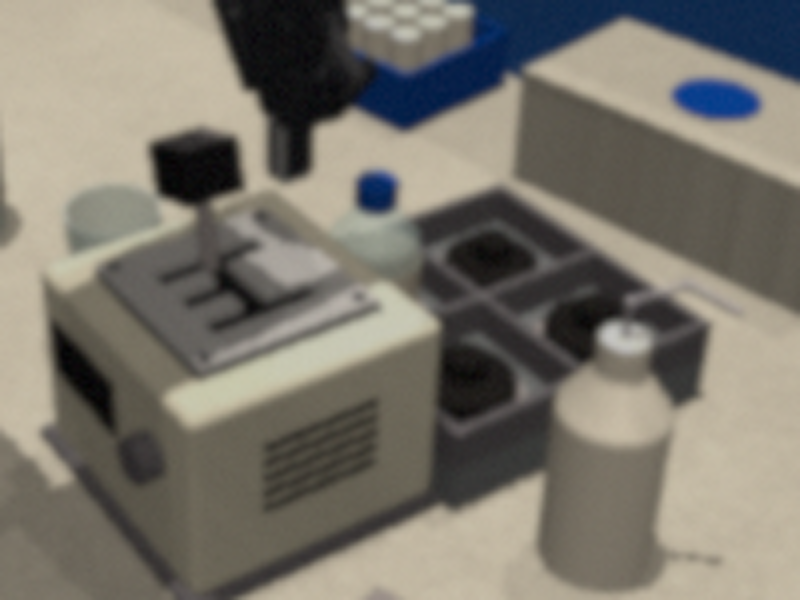

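View pics/top8.png

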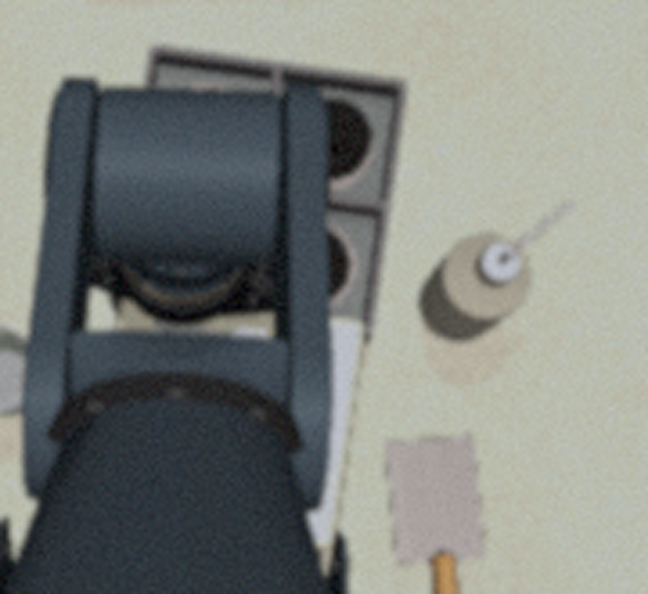

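The grip leans left at (197,165) with its stem at the left end of the channel, and the fingers are on its far side at (290,150). Now pushing near (-x).

```bash
python3 -m crank '[{"grip":1,"offset":[12,0,0],"angular":[0,0,0]},{"grip":1,"offset":[22,0,0],"angular":[0,0,0]},{"grip":1,"offset":[30,0,0],"angular":[0,0,0]},{"grip":1,"offset":[37,0,0],"angular":[0,0,0]},{"grip":1,"offset":[44,0,0],"angular":[0,0,0]},{"grip":1,"offset":[51,0,0],"angular":[0,0,0]},{"grip":1,"offset":[58,0,0],"angular":[0,0,0]},{"grip":1,"offset":[58,0,0],"angular":[0,0,0]}]' >/dev/null
python3 - <<'E'
from h import *
st()
from station import vision
import cv2
for n,b,s in(("side",(150,300,230,430),4),):
    a=vision.snapshot(n)["pixels"][:,:,::-1][b[0]:b[1],b[2]:b[3]]
    cv2.imwrite(f"pics/{n}9.png",cv2.resize(a,None,fx=s,fy=s,interpolation=cv2.INTER_CUBIC))
E
```

```text
t 9.1 mix [  3.   39.1 156.2] toolyaw -9.75 tz [-2.8e-03  4.0e-04 -1.0e+00] F mix [0.01, 0.38] -0.78 gap 0.002
```

View pics/side9.png

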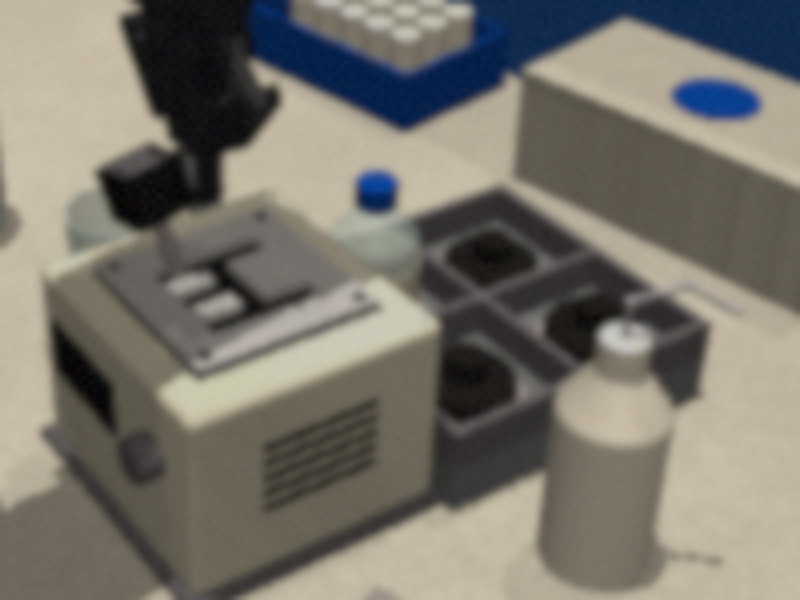

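The lever is moving into the near-left slot. Continuing until the stop.

```bash
python3 -m crank '[{"grip":1,"offset":[4,0,0],"angular":[0,0,0]},{"grip":1,"offset":[8,0,0],"angular":[0,0,0]},{"grip":1,"offset":[8,0,0],"angular":[0,0,0]}]' >/dev/null; python3 -c "
from h import *
st()";  python3 -m crank '[{"grip":1,"offset":[2,0,0],"angular":[0,0,0]},{"grip":1,"offset":[2,0,0],"angular":[0,0,0]}]' >/dev/null; python3 -c "
from h import *
st()";  python3 -m crank '[{"grip":1,"offset":[2,0,0],"angular":[0,0,0]},{"grip":1,"offset":[2,0,0],"angular":[0,0,0]}]' >/dev/null; python3 -c "
from h import *
st()"
```

```text
t 9.45 mix [ -4.6  39.  155.8] toolyaw -9.74 tz [-2.7e-03  2.0e-04 -1.0e+00] F mix [0.56, -0.43] -1.37 gap 0.001
t 9.65 mix [ -5.6  39.1 156.1] toolyaw -9.75 tz [-8.e-04  0.e+00 -1.e+00] F mix [2.63, -0.63] -1.1 gap -0.001
t 9.85 mix [ -7.4  39.1 156.3] toolyaw -9.75 tz [-2.e-04 -0.e+00 -1.e+00] F mix [1.01, -0.36] -1.52 gap 0.0
```

```bash
python3 -m crank '[{"grip":1,"offset":[2,0,0],"angular":[0,0,0]},{"grip":1,"offset":[2,0,0],"angular":[0,0,0]}]' >/dev/null; python3 -c "
from h import *
st()";  python3 -m crank '[{"grip":1,"offset":[2,0,0],"angular":[0,0,0]},{"grip":1,"offset":[2,0,0],"angular":[0,0,0]}]' >/dev/null
python3 - <<'E'
from h import *
st()
from station import vision
import cv2
for n,b,s in(("side",(150,300,230,430),4),):
    a=vision.snapshot(n)["pixels"][:,:,::-1][b[0]:b[1],b[2]:b[3]]
    cv2.imwrite(f"pics/{n}10.png",cv2.resize(a,None,fx=s,fy=s,interpolation=cv2.INTER_CUBIC))
E
```

```text
t 10.05 mix [ -9.   39.1 156.3] toolyaw -9.75 tz [ 7.e-04 -2.e-04 -1.e+00] F mix [2.59, 0.09] -1.72 gap -0.002
t 10.25 mix [ -9.4  39.  156.6] toolyaw -9.75 tz [ 4.2e-03 -6.0e-04 -1.0e+00] F mix [5.73, -0.79] -3.9 gap 0.002
```

View pics/side10.png

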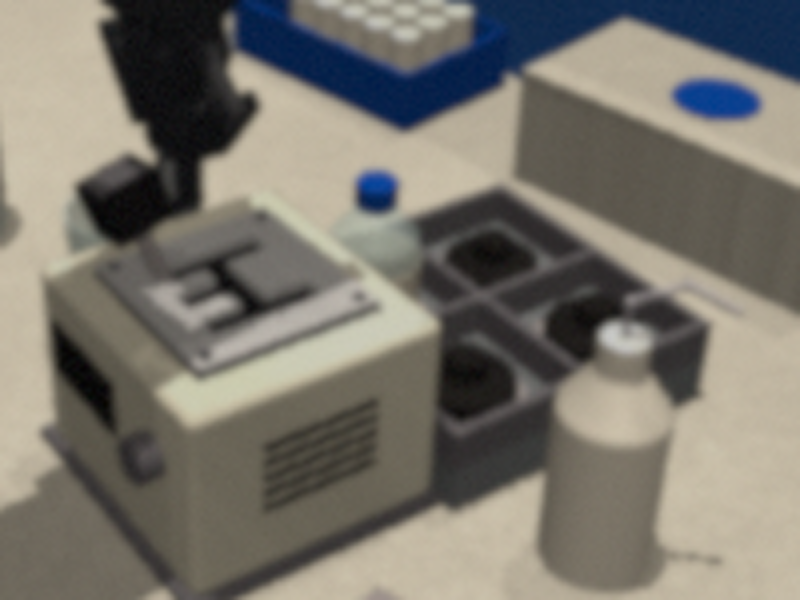

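Stop felt at x = -9.4, against a geometric prediction of about -10. Retreating and moving clear.

```bash
python3 -m crank '[{"grip":1,"offset":[-20,0,0],"angular":[0,0,0]},{"grip":1,"offset":[-50,0,0],"angular":[0,0,0]},{"grip":1,"offset":[-50,0,-45],"angular":[0,0,0]},{"grip":1,"offset":[-50,0,-90],"angular":[0,0,0]},{"grip":1,"offset":[-50,-40,-120],"angular":[0,0,0]},{"grip":1,"offset":[-40,-85,-120],"angular":[0,0,0]},{"grip":1,"offset":[-10,-125,-120],"angular":[0,0,0]},{"grip":1,"offset":[25,-160,-120],"angular":[0,0,0]},{"grip":1,"offset":[60,-195,-120],"angular":[0,0,0]},{"grip":1,"offset":[90,-230,-120],"angular":[0,0,0]}]' >/dev/null
python3 -m crank '[{"grip":1,"offset":[15,-45,0],"angular":[0,0,0]},{"grip":1,"offset":[25,-90,0],"angular":[0,0,0]},{"grip":1,"offset":[25,-90,0],"angular":[0,0,0]},{"grip":1,"offset":[25,-90,0],"angular":[0,0,0]}]' >/dev/null
python3 - <<'E'
from h import *
st()
from station import vision
import cv2
for n,b,s in(("side",(150,300,230,430),4),("top",(100,265,245,425),3.6)):
    p=vision.snapshot(n)["pixels"][:,:,::-1]
    cv2.imwrite(f"pics/{n}11f.png",p);a=p[b[0]:b[1],b[2]:b[3]]
    cv2.imwrite(f"pics/{n}11.png",cv2.resize(a,None,fx=s,fy=s,interpolation=cv2.INTER_CUBIC))
E
```

```text
t 11.7 mix [-127.7 -280.7  276.1] toolyaw -9.94 tz [-0.0013  0.0027 -1.    ] F mix [0.79, 0.78] 0.55 gap -0.0
```

View pics/side11.png

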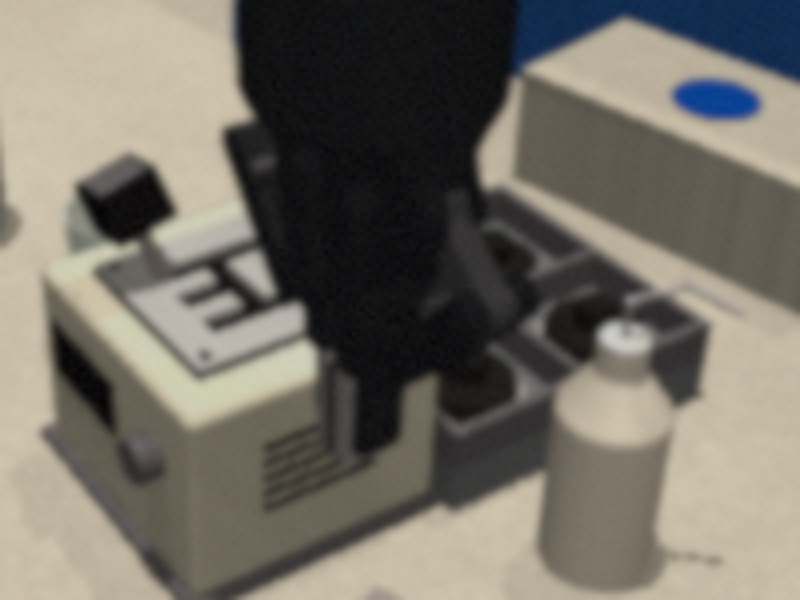

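View pics/top11.png

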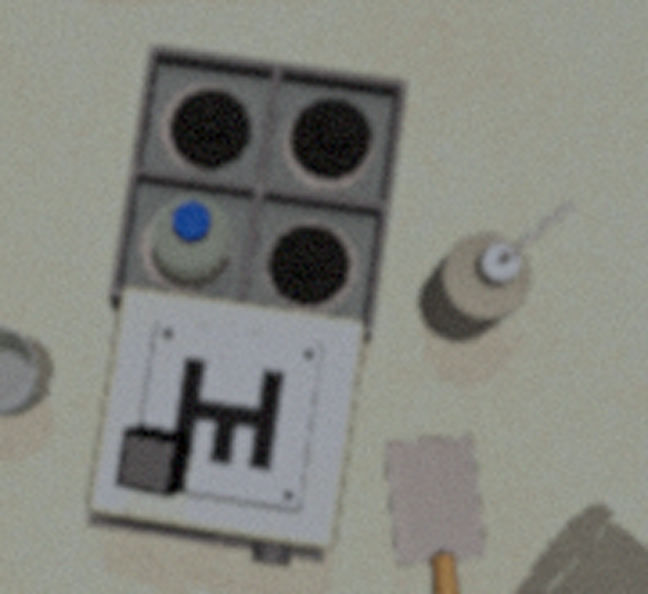

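View pics/top11f.png

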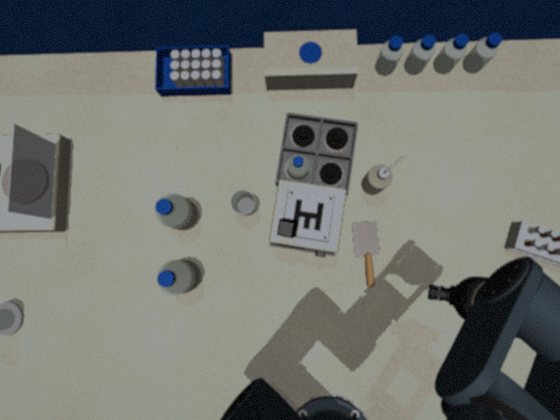

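Run:
```python
from h import *
m=mix(top(147,461,.19));print(m, np.arctan2(m[:2],160))
```

```text
[-43.5  45.4 190. ] [-0.26545861  0.27648268]
```

Measured lean is about -0.265 fore and +0.276 side (both need 0.215). The hand is clear and nothing else has moved.

```bash
python3 -c "
from station import manip
print(manip.sign_off())"
```

```text
the job is handed in; nothing more can be done
None
```

The lever is home in the near-left corner slot, matching the blue-capped bottle in the near-left station, and I have handed the job in. No verdict was reported.

- **Pushes:** With shut fingers I pushed the lever far out of park to the cross-channel wall (4 N). I then pushed it left to the channel's end (8 N), and finally near into the slot until the stop (6 N). Each push touched one side only.
- **Lever position:** The final top picture gives a lean of about -0.265 rad fore and +0.276 rad side; both need 0.215.
- **Other objects:** In the final top picture the bottle, plugs and other objects stand where they began.
- **Hand:** It is clear, about 28 cm to the right of the gate with the fingertips 0.28 m up, and the force reading is down to noise.
- **Disagreement:** The two cameras differed by about 4–5 mm on the gate's position. I used the top camera, and where the stops were felt agreed with it to within about 1 mm.

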